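# Zero the kitchen scale with its thumbwheel, then weigh the spice jar

### The job

Zero the kitchen scale: with the pan still empty, roll the small thumbwheel on top of the scale with a fingertip until the pointer points at the broad zero mark, pressing only lightly because the wheel and the scale are delicate, and take the finger away. Then set the spice jar down gently, upright, in the middle of the weighing pan and let go, without disturbing the zero setting, the pepper mill or the salt pot.

Things in the scene. Friction and masses are not known exactly. Their poses are not given: they have to be found in the camera images.
- scale: White kitchen scale fixed to the worktop, 150 (its x) x 220 (y) x 55 mm high. Origin: centre of its underside; x from front to back, y to its left, z up. On its deck: dial at x -24, y -52 mm (45 mm radius; its pointer rises up to 18 mm), thumbwheel behind it at x +47, y -52 mm, steel pan at x 0, y +55 mm. Delicate: over 15 N from the robot on any part, wheel included, damages it.
- wheel_slot (a point): Middle of the wheel's slot, on the deck 55 mm above the worktop, straight below the top of the grey ribbed thumbwheel (36 mm diameter, 14 mm wide, axle along the scale's y). Only its upper edge stands out, so it cannot be pinched and turned. How far is not measured: its top is 5 to 15 mm above this point, different each time; feel for it. Sprung axle: 5 N per mm pushed down, hard stop at 5 mm.
- zero_wheel (a joint): Thumbwheel angle, rad, -2.8 to 2.8; 0: pointer of the empty scale on the zero mark. Grows as the wheel's top rolls to the scale's back (+x), falls towards its front; 1 mm of rolling is 0.056 rad; the pointer turns half as much. Starts at 0.9 to 2.0. It drags (0.04 N m) and stays where left: a fingertip pressing less than about 3 N slips, 6 to 10 N is good.
- pan_top (a point): Centre of the upper face of the round weighing pan, 100 mm in diameter, about 74 mm above the worktop when empty. It is sprung: it sinks about 2.5 mm for each N, at most 11 mm.
- spice_jar: Upright spice jar with a red screw lid that is fixed to it, round, 41 mm diameter, 105 mm high, about 0.11 kg. Origin: centre of its underside, z up along the jar. It stands in a row with the mill and the salt pot, left of the scale, in front of a microwave oven (front face about x 0.57, from y -0.08 leftwards, 0.28 m high); a 58 mm high tin stands between the row and the oven.
- mill: Wooden pepper mill, 58 mm diameter, 170 mm high; origin at the centre of its underside, z up. Leave alone.
- salt: Pewter salt pot with a domed top, 38 mm diameter, 98 mm high; origin at the centre of its underside, z up. Leave alone.
- zero_mark (a point): Middle of the zero mark: the broad black bar (5 x 12 mm) at the rim of the white dial disc, 34 mm from the disc's centre, towards the wheel when the pan is empty; other marks are thin. The pointer, an upright black blade 34 mm long turning about the dial's centre, goes clockwise from above for growing wheel angle. Load turns the disc counterclockwise under it (about 0.6 rad for 0.1 kg).

How it is judged:
By the outcome, as a careful person would: the job done as asked, in the order asked, and still so for the second after the job is handed in, with the robot touching nothing.
It also fails if it takes over 61 s, if anything falls off the work surface, if the arm or the gripper's body presses on something with over 40 N, if the wrist force passes 120 N, or if a joint passes its speed limit or range.

### The arm

A 6-joint arm with a two-finger parallel gripper is mounted at the origin on a cart in front of the work surface, level with it; the furniture and walls round the work are solid. World frame = base frame: x ahead of the robot, y to its left, z up, the work surface at z = 0. Lengths are in m, angles in degrees, forces in N, time in s.
With the tool pointing down it reaches from about 0.3 to 0.75 m from the base axis. Payload 8.5 kg.
Tool frame: the origin (TCP) lies on the centre line of the jaws, within the pads' length; the fingertips stand 19 mm ahead of it and the grasp point (between the pads) is the TCP (env.tcp_to_tips is the z of the fingertips in the tool frame, in m); z points along the fingers, y is the line along which they close (so a half turn about z gives the same grasp; the last joint's range is limited). The gripper opens to 85 mm and grips with 20 to 120 N. Pads are 22 mm wide; open, the fingers measure 114 mm over their backs; the gripper's body (76 mm by 85 mm) begins 54 mm behind the grasp point. The pads swing forward as they close: fully open they stand 13 mm farther back than shut.
Start: joints at [64.039, 21.807, 74.336, -0, 83.858, -12.336], TCP at [0.13, 0.535, 0.25] pointing down, gripper open.
Joint ranges: [-178.18, 178.18], [-50.72, 133.34], [12.68, 142.11], [-81.47, 261.47], [9.98, 163.14], [-165.26, 165.26]. Speed limits (degrees/s): [136.94, 136.94, 180, 180, 180, 180].

### API

Orientations are given as a 3x3 rotation matrix whose columns are the frame's x, y, z axes.
In Python, from rig import env gives the robot as it stands.
- The arm moves only by the tool servo_tool, never from a script. Its argument "steps" is a list of rows, each an object of numbers: "tx", "ty", "tz": the shift along the world's x, y, z in cm; "yaw": the turn about the world's z in degrees; "claw": the finger opening in cm, from 0 to 8.54. In form: [{"tx": .., "ty": .., "tz": .., "yaw": .., "claw": ..}, ...]. A call has 1 to 20 rows; each row shifts and turns the commanded pose from where the row before left it; what a row does not reach is not made up. A row lasts 1/10 s, in which the tool goes at most 50 mm and 8.59 degrees, less where a joint would pass 70% of its speed; a pose out of reach is approached as far as the arm can. A call with a gripper value outside its range is refused whole. The fingers move at their own pace and stop on an object; "newtons" is the grip in N (left out, the last holds). Time passes only in rows, so rows that do not move let the fingers close. It gives the time, the measured TCP pose, the force, the opening and the grip force at its end, in the units of the state.
- env.observe(): the state, without advancing time (a new reading comes with each control period).
- env.get_image(name): name is "scene" or "top" or "wrist"; returns (picture, depth): 384x512x3 uint8, red, green, blue; 384x512 float32, m along the optical axis (not along the pixel's ray), 0 where there is no reading.
- env.camera_model(name): a dict with "fovy" (degrees; the focal length in pixels is half the picture's height over the tangent of half this angle, whatever the lens; pixels are square), "cx", "cy" (the principal point, pixels), "T" (4x4, takes a point from camera to world coordinates). Camera axes: x right, y down, z forward; pixel columns grow to the right and rows downward; lengths in m; the calibration is good to about 2 mm. A picture is of the moment at which its call begins: read the wrist's pose just before it. camera_model takes no time and is no camera call; for the wrist camera it gives the pose at the moment of the call.
- env.close_job(): hands the job in; it is judged then, once.
The state is a dict: "time_s": time; "q": joint angles; "qvel": joint speeds; "joint_efforts": joint torques, N m; "position": TCP position; "tool_rot": TCP orientation; "ft_force": force on the tool from outside, world axes, zero at the start; "wrist_torque": the same for the moment, N m; "grip_width": finger opening in m; "gripper_force": force on a finger pad.
Only numpy, scipy, OpenCV 4.12 (cv2) and the standard library are available. Lean on these libraries where they do the work, as an engineer would, in place of code of your own. Each camera call takes 0.05 s, during which the arm holds its last target. There are 200 camera calls.

## Working session

There is one attempt and no reset: what is moved stays moved. The work goes in short steps, Python scripts to look and compute and a tool call to move; the robot and the scene stay as the last step left them, time stands still between calls to the robot, and variables do not carry over. Pictures are saved under pics/ and viewed, at most 10 in all, crops included, and the job is handed in when it is done.

Besides the shell and the picture viewer there is one more tool, called after "Call:" by a JSON object that holds its "name" and its "arguments", one argument or row to a line. servo_tool: Moves the arm, as the interface text tells. Its arguments: {"type":"object","properties":{"steps":{"type":"array"},"newtons":{"type":"number"}},"required":["steps"]}

```bash
ls; mkdir -p pics; cat > h.py <<'E'
import numpy as np, cv2
from rig import env
def cam(n):
    m=env.camera_model(n); f=192/np.tan(np.radians(m["fovy"])/2); return f,m["cx"],m["cy"],np.array(m["T"])
def pts(n,uv,d):
    f,cx,cy,T=cam(n); uv=np.atleast_2d(uv); d=np.atleast_1d(d)
    P=np.c_[(uv[:,0]-cx)/f*d,(uv[:,1]-cy)/f*d,d]; return P@T[:3,:3].T+T[:3,3]
def ray(n,uv,z):
    f,cx,cy,T=cam(n); v=T[:3,:3]@np.array([(uv[0]-cx)/f,(uv[1]-cy)/f,1]); o=T[:3,3]; return o+v*(z-o[2])/v[2]
def grab(n,fn):
    im,d=env.get_image(n); cv2.imwrite(f"pics/{fn}.png",im[:,:,::-1]); np.savez(f"pics/{fn}.npz",im=im,d=d,T=cam(n)[3]); return im,d
E
python3 - <<'E'
from h import *
for n in("scene","top"):
    print(n,cam(n)); grab(n,n+"0")
a=cv2.imread("pics/scene0.png");b=cv2.imread("pics/top0.png")
cv2.imwrite("pics/both.png",cv2.resize(np.vstack([a,b]),None,fx=.78,fy=.78))
print(env.observe())
E
```

```text
pics
scene (np.float64(447.6229862142265), 247.4480231269663, 191.55988574371827, array([[ 0.25501449, -0.72109052,  0.64420189, -0.31905219],
       [-0.96693093, -0.1877706 ,  0.17258844, -0.19727786],
       [-0.00348972, -0.66691129, -0.74512895,  1.01250425],
       [ 0.        ,  0.        ,  0.        ,  1.        ]]))
top (np.float64(434.54776567055035), 262.4585258424725, 187.28190985831355, array([[ 0.01997224, -0.98452403,  0.17410786,  0.23673863],
       [-0.99969984, -0.02213657, -0.01049774,  0.02617206],
       [ 0.01418943, -0.17384594, -0.98467063,  1.33265712],
       [ 0.        ,  0.        ,  0.        ,  1.        ]]))
{'time_s': 0.1, 'q': array([ 6.40392847e+01,  2.18400487e+01,  7.43788346e+01, -6.97319573e-04,
        8.38575080e+01, -1.23370202e+01]), 'qvel': array([-0.00969939, -0.09986881, -0.12829218,  0.06904882, -0.00444276,
        0.04657939]), 'joint_efforts': array([ 5.05356293e-03, -4.49217331e+01, -2.31652343e+01, -1.10831304e-04,
        3.66458116e-03,  2.42711212e-05]), 'position': array([0.12946404, 0.53431171, 0.24975542]), 'tool_rot': array([[-9.71863903e-01,  2.35542407e-01, -5.72769742e-04],
       [ 2.35542945e-01,  9.71863196e-01, -1.20404101e-03],
       [ 2.73051113e-04, -1.30507587e-03, -9.99999111e-01]]), 'ft_force': array([0.14032485, 0.01498428, 0.53604492]), 'wrist_torque': array([-0.00339122,  0.04028243, -0.00056168]), 'gripper_force': 0.0, 'grip_width': 0.08562108019831097}
```

View pics/both.png

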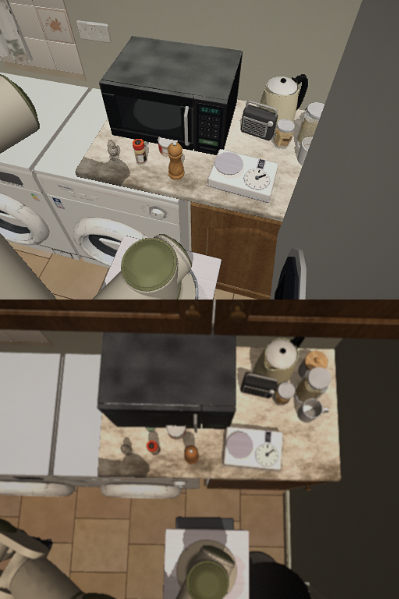

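The row (salt at ~(144,187), jar (179,190), mill (225,200) in the scene picture) and the scale (~(312,225)) are visible; enlarging both crops.

```bash
python3 - <<'E'
import cv2,numpy as np
a=cv2.imread("pics/scene0.png")[160:265,125:375];b=cv2.imread("pics/top0.png")[145:245,125:375]
cv2.imwrite("pics/crop.png",cv2.resize(np.vstack([a,b]),None,fx=2.9,fy=2.9,interpolation=cv2.INTER_CUBIC))
E
```

```text
(no output)
```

View pics/crop.png

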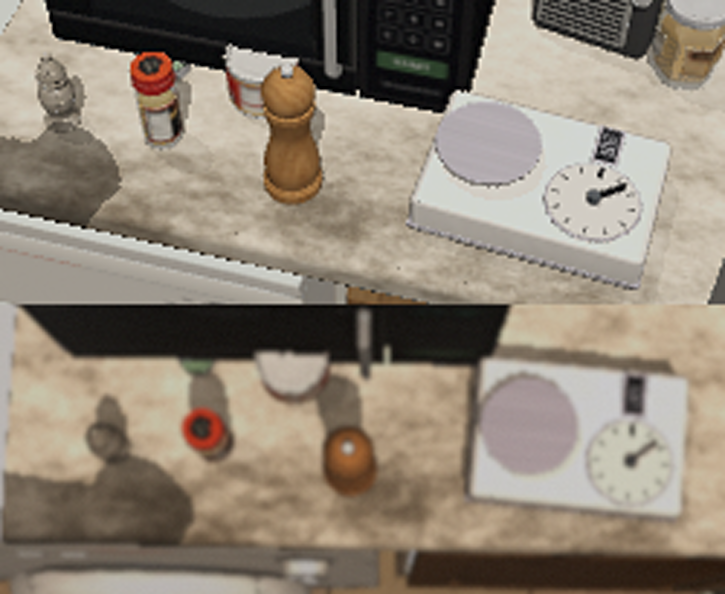

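Zoomed: the zero bar at crop (600,172) with the pointer clockwise of it (~45°), wheel at (607,145), pan (488,143); jar lid (152,65) with mill at (290,130). Now positions from rays and depth.

```bash
python3 - <<'E'
from h import *
S=np.load("pics/scene0.npz");Tp=np.load("pics/top0.npz")
f=2.9
def sc(x,y): return np.array([125+x/f,160+y/f])
def tp(x,y): return np.array([125+x/f,145+(y-304.5)/f])
def tri(a,b):
    L=[]
    for n,uv in(("scene",a),("top",b)):
        F,cx,cy,T=cam(n); v=T[:3,:3]@np.array([(uv[0]-cx)/F,(uv[1]-cy)/F,1]); L.append((T[:3,3],v/np.linalg.norm(v)))
    A=sum(np.eye(3)-np.outer(v,v) for o,v in L); b=sum((np.eye(3)-np.outer(v,v))@o for o,v in L)
    p=np.linalg.solve(A,b); return p,[np.linalg.norm(np.cross(p-o,v)) for o,v in L]
np.set_printoptions(precision=4,suppress=True)
prs=dict(wheel=((607,145),(634,395)),pan=((488,143),(527,425)),hub=((594,198),(630,461)),jarlid=((152,64),(205,430)),mill=((288,70),(347,448)),salt=((45,66),(107,437)),tin=((258,65),(292,372)))
for k,(a,b) in prs.items():
    p,e=tri(sc(*a),tp(*b)); 
    dd=[pts(n,uv,I["d"][int(round(uv[1])),int(round(uv[0]))])[0] for n,uv,I in(("scene",sc(*a),S),("top",tp(*b),Tp))]
    print(k,p,np.round(e,4),*dd)
# clouds
for n,I in(("scene",S),("top",Tp)):
    v,u=np.mgrid[140:270,120:380]; P=pts(n,np.c_[u.ravel(),v.ravel()],I["d"][v,u].ravel()); C=I["im"][v,u].reshape(-1,3).astype(int)
    w=(abs(P[:,2]-.055)<.006)&(P[:,1]<-.05)&(P[:,0]<.62)&(P[:,0]>.3)&(C.min(1)>120)
    m=P[w]
    r=cv2.minAreaRect(m[:,:2].astype(np.float32)); print(n,"deck",r,np.median(m[:,2]))
    red=(C[:,0]>150)&(C[:,1]<90)&(C[:,2]<80)&(P[:,2]>.09)&(P[:,2]<.12); q=P[red]; print("lid",len(q),q.mean(0),q.min(0),q.max(0))
    t=P[(P[:,2]>.068)&(P[:,2]<.080)&(P[:,1]<-.08)&(P[:,0]<.55)]; 
    if len(t): print("pan",len(t),np.median(t,0),(t.min(0)+t.max(0))/2,t.max(0)-t.min(0))
E
```

```text
wheel [ 0.5003 -0.2276  0.0595] [0.0024 0.0024] [ 0.4963 -0.2253  0.063 ] [ 0.4996 -0.2286  0.0664]
pan [ 0.4649 -0.1173  0.0699] [0.0008 0.0008] [ 0.4641 -0.1165  0.0704] [ 0.4643 -0.1176  0.0746]
hub [ 0.4311 -0.2231  0.0631] [0.0012 0.0012] [ 0.4281 -0.2218  0.0661] [ 0.4305 -0.223   0.0693]
jarlid [0.4445 0.2046 0.1132] [0.0019 0.0019] [0.451  0.2102 0.1047] [0.4466 0.2041 0.105 ]
mill [0.4217 0.0622 0.1673] [0.0005 0.0005] [0.4205 0.0623 0.1684] [0.4218 0.0617 0.1676]
salt [0.4368 0.3096 0.0904] [0.007 0.007] [0.442  0.3215 0.0811] [0.4419 0.306  0.0782]
tin [0.5168 0.1257 0.0581] [0.0018 0.0018] [0.5203 0.129  0.0533] [0.5187 0.1244 0.0524]
scene deck ((0.45968228578567505, -0.17055290937423706), (0.2179039716720581, 0.1512809842824936), 85.33799743652344) 0.0544004738997762
lid 72 [0.4473 0.2102 0.104 ] [0.4297 0.1925 0.0947] [0.4684 0.2315 0.1087]
pan 741 [ 0.4637 -0.1192  0.0731] [ 0.4651 -0.1557  0.0736] [0.1002 0.1514 0.0113]
top deck ((0.45892009139060974, -0.17422783374786377), (0.21752916276454926, 0.14926554262638092), 85.6441650390625) 0.05567979310028792
lid 75 [0.4494 0.2073 0.1054] [0.432  0.1913 0.1   ] [0.4681 0.2265 0.1114]
pan 817 [ 0.463  -0.1215  0.0742] [ 0.4635 -0.1647  0.074 ] [0.0972 0.1694 0.0119]
```

```bash
python3 - <<'E'
from h import *
np.set_printoptions(precision=3,suppress=True)
print(env.tcp_to_tips)
o=env.observe(); F,cx,cy,T=cam("wrist"); R=o["tool_rot"]; print("cam in tool",R.T@(T[:3,3]-o["position"])); print(R.T@T[:3,:3],F,cx,cy)
S=np.load("pics/scene0.npz")
v,u=np.mgrid[60:270,120:420]; P=pts("scene",np.c_[u.ravel(),v.ravel()],S["d"][v,u].ravel())
for y0 in np.arange(-.40,.0,.04):
    m=P[(P[:,1]>y0)&(P[:,1]<y0+.04)&(P[:,2]>.1)&(P[:,0]>.3)&(P[:,0]<.9)]
    if len(m): print(round(y0,2),len(m),"minx",m[:,0].min(),"zmax",m[:,2].max())
E
```

```text
0.019
cam in tool [ 0.066  0.001 -0.124]
[[-0.    -0.966 -0.26 ]
 [ 1.    -0.     0.   ]
 [-0.    -0.26   0.966]] 298.86550064788247 257.7558428691754 188.0481422779843
-0.4 532 minx 0.64786012773448 zmax 0.184560707381894
-0.36 461 minx 0.6530588799981984 zmax 0.20955024116277987
-0.32 679 minx 0.6435724318260216 zmax 0.21612996799815054
-0.28 807 minx 0.6477358969018241 zmax 0.23262437044624662
-0.24 846 minx 0.6600684557370149 zmax 0.22958897832124414
-0.2 410 minx 0.6799886494301661 zmax 0.20615487989905268
-0.16 196 minx 0.689329224314994 zmax 0.15573037507298892
-0.12 1 minx 0.6126426562489555 zmax 0.20385552430560294
-0.08 2293 minx 0.5339672779467077 zmax 0.27671476221467495
-0.04 1698 minx 0.5323318266828516 zmax 0.2772556966533297
```

Call:
{"name": "servo_tool", "arguments": {
  "steps": [
    {"tx": 1.8,"ty": -3.8,"yaw": 0.5,"claw": 0},
    {"tx": 1.8,"ty": -3.8,"yaw": 0.5,"claw": 0},
    {"tx": 1.8,"ty": -3.8,"yaw": 0.5,"claw": 0},
    {"tx": 1.8,"ty": -3.8,"yaw": 0.5,"claw": 0},
    {"tx": 1.8,"ty": -3.8,"yaw": 0.5,"claw": 0},
    {"tx": 1.8,"ty": -3.8,"yaw": 0.5,"claw": 0},
    {"tx": 1.8,"ty": -3.8,"yaw": 0.5,"claw": 0},
    {"tx": 1.8,"ty": -3.8,"yaw": 0.5,"claw": 0},
    {"tx": 1.8,"ty": -3.8,"yaw": 0.5,"claw": 0},
    {"tx": 1.8,"ty": -3.8,"yaw": 0.5,"claw": 0},
    {"tx": 1.8,"ty": -3.8,"yaw": 0.5,"claw": 0},
    {"tx": 1.8,"ty": -3.8,"yaw": 0.5,"claw": 0},
    {"tx": 1.8,"ty": -3.8,"yaw": 0.5,"claw": 0},
    {"tx": 1.8,"ty": -3.8,"yaw": 0.5,"claw": 0},
    {"tx": 1.8,"ty": -3.8,"yaw": 0.5,"claw": 0},
    {"tx": 1.8,"ty": -3.8,"yaw": 0.5,"claw": 0},
    {"tx": 1.8,"ty": -3.8,"yaw": 0.5,"claw": 0},
    {"tx": 1.8,"ty": -3.8,"yaw": 0.5,"claw": 0},
    {"claw": 0},
    {"claw": 0}
  ]
}}

```text
invalid input at $.steps[0]: expected keys tx, ty, tz, yaw, claw
```

Call:
{"name": "servo_tool", "arguments": {
  "steps": [
    {"tx": 1.8,"ty": -3.8,"tz": 0,"yaw": 0.5,"claw": 0},
    {"tx": 1.8,"ty": -3.8,"tz": 0,"yaw": 0.5,"claw": 0},
    {"tx": 1.8,"ty": -3.8,"tz": 0,"yaw": 0.5,"claw": 0},
    {"tx": 1.8,"ty": -3.8,"tz": 0,"yaw": 0.5,"claw": 0},
    {"tx": 1.8,"ty": -3.8,"tz": 0,"yaw": 0.5,"claw": 0},
    {"tx": 1.8,"ty": -3.8,"tz": 0,"yaw": 0.5,"claw": 0},
    {"tx": 1.8,"ty": -3.8,"tz": 0,"yaw": 0.5,"claw": 0},
    {"tx": 1.8,"ty": -3.8,"tz": 0,"yaw": 0.5,"claw": 0},
    {"tx": 1.8,"ty": -3.8,"tz": 0,"yaw": 0.5,"claw": 0},
    {"tx": 1.8,"ty": -3.8,"tz": 0,"yaw": 0.5,"claw": 0},
    {"tx": 1.8,"ty": -3.8,"tz": 0,"yaw": 0.5,"claw": 0},
    {"tx": 1.8,"ty": -3.8,"tz": 0,"yaw": 0.5,"claw": 0},
    {"tx": 1.8,"ty": -3.8,"tz": 0,"yaw": 0.5,"claw": 0},
    {"tx": 1.8,"ty": -3.8,"tz": 0,"yaw": 0.5,"claw": 0},
    {"tx": 1.8,"ty": -3.8,"tz": 0,"yaw": 0.5,"claw": 0},
    {"tx": 1.8,"ty": -3.8,"tz": 0,"yaw": 0.5,"claw": 0},
    {"tx": 1.8,"ty": -3.8,"tz": 0,"yaw": 0.5,"claw": 0},
    {"tx": 1.8,"ty": -3.8,"tz": 0,"yaw": 0.5,"claw": 0},
    {"tx": 0,"ty": 0,"tz": 0,"yaw": 0,"claw": 0},
    {"tx": 0,"ty": 0,"tz": 0,"yaw": 0,"claw": 0}
  ]
}}

```text
time_s: 2.1
position: [0.4534, -0.1498, 0.2497]
tool_rot: [[-0.997, 0.082, -0.001], [0.082, 0.997, 0.001], [0.001, 0.001, -1.0]]
ft_force: [-0.0, 0.7, -0.2]
grip_width: 0.0001
gripper_force: 0.0
```

```bash
python3 - <<'E'
from h import *
im,d=grab("wrist","w1")
E
```

```text
(no output)
```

View pics/w1.png

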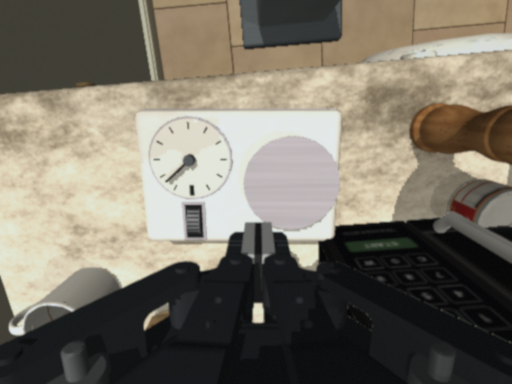

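The wrist view shows the dial hub (190,160), pointer tip (170,182), zero bar (192,190), wheel (195,221), and pan centre (291,182). Measuring these with rays.

```bash
python3 - <<'E'
from h import *
np.set_printoptions(precision=4,suppress=True)
I=np.load("pics/w1.npz");im,d=I["im"],I["d"]
for k,uv,z in(("hub",(190,160),.057),("hubtop",(190,160),.073),("tip",(170,182),.06),("zero",(192,190),.057),("wheelslot",(195,221),.060),("pan",(291,182),.074)):
    print(k,ray("wrist",uv,z),pts("wrist",uv,d[uv[1],uv[0]])[0])
# deck outline at z .055
w=((im.min(2)>170)).astype(np.uint8); w[240:]=0; w[:,345:]=0; n,l,s,c=cv2.connectedComponentsWithStats(w); k=1+s[1:,4].argmax()
m=np.argwhere(l==k)[:,::-1]; P=np.array([ray("wrist",p,.055)[:2] for p in m],np.float32); print("deck",cv2.minAreaRect(P))
# wheel: top of grey area depth
v,u=np.mgrid[200:242,182:210]; P=pts("wrist",np.c_[u.ravel(),v.ravel()],d[v,u].ravel()); 
for a in np.arange(.48,.53,.005):
    q=P[(P[:,0]>a)&(P[:,0]<a+.005)&(abs(P[:,1]+.228)<.006)]
    if len(q): print(round(a,3),len(q),q[:,2].mean(),q[:,2].max())
E
```

```text
hub [ 0.4355 -0.2192  0.057 ] [ 0.4335 -0.216   0.0704]
hubtop [ 0.4331 -0.2154  0.073 ] [ 0.4335 -0.216   0.0704]
tip [ 0.4571 -0.2434  0.06  ] [ 0.4576 -0.2441  0.0581]
zero [ 0.4688 -0.2217  0.057 ] [ 0.4678 -0.2208  0.0607]
wheelslot [ 0.504  -0.2226  0.06  ] [ 0.502  -0.2212  0.0655]
pan [ 0.4642 -0.1142  0.074 ] [ 0.4636 -0.1144  0.0764]Traceback (most recent call last):
  File "<stdin>", line 8, in <module>
  File "h.py", line 9, in ray
    f,cx,cy,T=cam(n); v=T[:3,:3]@np.array([(uv[0]-cx)/f,(uv[1]-cy)/f,1]); o=T[:3,3]; return o+v*(z-o[2])/v[2]
              ~~~^^^
  File "h.py", line 4, in cam
    m=env.camera_model(n); f=192/np.tan(np.radians(m["fovy"])/2); return f,m["cx"],m["cy"],np.array(m["T"])
ValueError: time passes only in moves, steps and waits
```

Call:
{"name": "servo_tool", "arguments": {
  "steps": [
    {"tx": 2,"ty": -2.6,"tz": -2,"yaw": 0,"claw": 0},
    {"tx": 2,"ty": -2.5,"tz": -2,"yaw": 0,"claw": 0},
    {"tx": 1.8,"ty": -2.5,"tz": -3,"yaw": 0,"claw": 0},
    {"tx": 0,"ty": 0,"tz": -3,"yaw": 0,"claw": 0},
    {"tx": 0,"ty": 0,"tz": -3,"yaw": 0,"claw": 0},
    {"tx": 0,"ty": 0,"tz": -1.5,"yaw": 0,"claw": 0},
    {"tx": 0,"ty": 0,"tz": 0,"yaw": 0,"claw": 0},
    {"tx": 0,"ty": 0,"tz": 0,"yaw": 0,"claw": 0},
    {"tx": 0,"ty": 0,"tz": 0,"yaw": 0,"claw": 0}
  ]
}}

```text
time_s: 3.05
position: [0.512, -0.2253, 0.1068]
tool_rot: [[-0.997, 0.08, 0.002], [0.08, 0.997, -0.001], [-0.002, -0.001, -1.0]]
ft_force: [-0.4, -0.9, -0.5]
grip_width: -0.0003
gripper_force: 0.0
```

Call:
{"name": "servo_tool", "arguments": {
  "steps": [
    {"tx": 0,"ty": 0,"tz": -0.8,"yaw": 0,"claw": 0},
    {"tx": 0,"ty": 0,"tz": -0.4,"yaw": 0,"claw": 0},
    {"tx": 0,"ty": 0,"tz": 0,"yaw": 0,"claw": 0},
    {"tx": 0,"ty": 0,"tz": 0,"yaw": 0,"claw": 0}
  ]
}}

```text
time_s: 3.45
position: [0.5115, -0.2255, 0.0933]
tool_rot: [[-0.997, 0.081, -0.0], [0.081, 0.997, 0.0], [0.0, 0.0, -1.0]]
ft_force: [0.5, -0.0, 0.6]
grip_width: 0.0001
gripper_force: 0.0
```

```bash
python3 - <<'E'
from h import *
im,d=grab("wrist","w2")
o=env.observe();print(o["position"],o["ft_force"])
cv2.imwrite("pics/w2c.png",cv2.resize(im[100:300,120:400,::-1],None,fx=2.5,fy=2.5))
E
```

```text
[ 0.51159324 -0.2255634   0.09340517] [-0.03545031  0.22605674  0.04356833]
```

View pics/w2c.png

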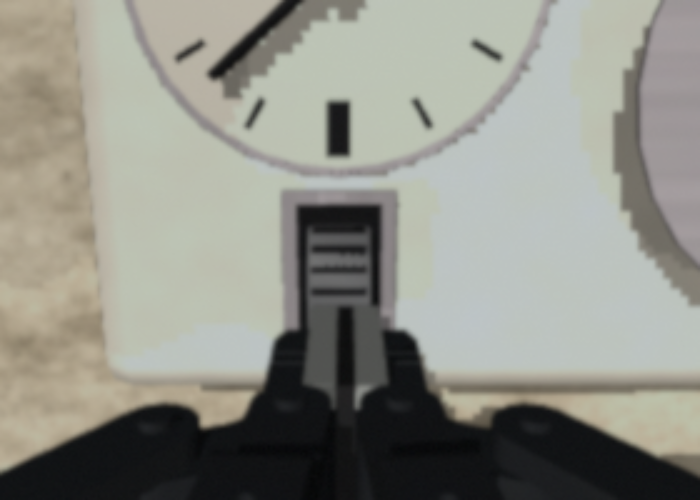

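The finger (grey pads at (345,360)) is laterally centred on the wheel (340,265) and over its rear half; pointer tip at (212,75), zero bar (338,128). Feeling downwards.

Call:
{"name": "servo_tool", "arguments": {
  "steps": [
    {"tx": 0,"ty": 0,"tz": -0.3,"yaw": 0,"claw": 0},
    {"tx": 0,"ty": 0,"tz": -0.1,"yaw": 0,"claw": 0},
    {"tx": 0,"ty": 0,"tz": 0,"yaw": 0,"claw": 0}
  ]
}}

```text
time_s: 3.8
position: [0.5115, -0.2254, 0.0891]
tool_rot: [[-0.997, 0.081, -0.0], [0.081, 0.997, 0.0], [0.0, 0.0, -1.0]]
ft_force: [0.2, -0.1, 0.4]
grip_width: -0.0004
gripper_force: 0.0
```

Call:
{"name": "servo_tool", "arguments": {
  "steps": [
    {"tx": 0,"ty": 0,"tz": -0.1,"yaw": 0,"claw": 0},
    {"tx": 0,"ty": 0,"tz": 0,"yaw": 0,"claw": 0}
  ]
}}

```text
time_s: 4.0
position: [0.5116, -0.2255, 0.0883]
tool_rot: [[-0.997, 0.081, -0.0], [0.081, 0.997, 0.0], [0.0, -0.0, -1.0]]
ft_force: [-0.2, 0.2, -0.5]
grip_width: 0.0002
gripper_force: 0.0
```

Call:
{"name": "servo_tool", "arguments": {
  "steps": [
    {"tx": 0,"ty": 0,"tz": -0.1,"yaw": 0,"claw": 0},
    {"tx": 0,"ty": 0,"tz": 0,"yaw": 0,"claw": 0}
  ]
}}

```text
time_s: 4.2
position: [0.5115, -0.2255, 0.0872]
tool_rot: [[-0.997, 0.081, -0.0], [0.081, 0.997, 0.0], [0.0, 0.0, -1.0]]
ft_force: [-1.1, 0.1, 0.3]
grip_width: 0.0001
gripper_force: 0.0
```

Call:
{"name": "servo_tool", "arguments": {
  "steps": [
    {"tx": 0,"ty": 0,"tz": -0.1,"yaw": 0,"claw": 0},
    {"tx": 0,"ty": 0,"tz": 0,"yaw": 0,"claw": 0}
  ]
}}

```text
time_s: 4.4
position: [0.5115, -0.2254, 0.0862]
tool_rot: [[-0.997, 0.081, -0.0], [0.081, 0.997, 0.0], [0.0, 0.0, -1.0]]
ft_force: [0.1, 0.1, -0.2]
grip_width: -0.0004
gripper_force: 0.0
```

Call:
{"name": "servo_tool", "arguments": {
  "steps": [
    {"tx": 0,"ty": 0,"tz": -0.1,"yaw": 0,"claw": 0},
    {"tx": 0,"ty": 0,"tz": 0,"yaw": 0,"claw": 0}
  ]
}}

```text
time_s: 4.6
position: [0.5115, -0.2255, 0.0852]
tool_rot: [[-0.997, 0.081, -0.0], [0.081, 0.997, 0.0], [0.0, 0.0, -1.0]]
ft_force: [-0.7, 1.2, -0.2]
grip_width: -0.0002
gripper_force: 0.0
```

Call:
{"name": "servo_tool", "arguments": {
  "steps": [
    {"tx": 0,"ty": 0,"tz": -0.1,"yaw": 0,"claw": 0},
    {"tx": 0,"ty": 0,"tz": 0,"yaw": 0,"claw": 0}
  ]
}}

```text
time_s: 4.8
position: [0.5115, -0.2255, 0.0842]
tool_rot: [[-0.997, 0.081, -0.0], [0.081, 0.997, 0.0], [0.0, 0.0, -1.0]]
ft_force: [-0.1, -0.3, 0.1]
grip_width: -0.0002
gripper_force: 0.0
```

Call:
{"name": "servo_tool", "arguments": {
  "steps": [
    {"tx": 0,"ty": 0,"tz": -0.1,"yaw": 0,"claw": 0},
    {"tx": 0,"ty": 0,"tz": 0,"yaw": 0,"claw": 0}
  ]
}}

```text
time_s: 5.0
position: [0.5116, -0.2255, 0.0835]
tool_rot: [[-0.997, 0.081, 0.0], [0.081, 0.997, -0.0], [-0.0, -0.0, -1.0]]
ft_force: [-1.0, -0.0, 2.5]
grip_width: 0.0002
gripper_force: 1.4
```

Call:
{"name": "servo_tool", "arguments": {
  "steps": [
    {"tx": 0,"ty": 0,"tz": -0.09,"yaw": 0,"claw": 0},
    {"tx": 0,"ty": 0,"tz": 0,"yaw": 0,"claw": 0}
  ]
}}

```text
time_s: 5.2
position: [0.5116, -0.2255, 0.0828]
tool_rot: [[-0.997, 0.081, 0.0], [0.081, 0.997, -0.0], [-0.0, -0.0, -1.0]]
ft_force: [-1.3, 1.2, 5.7]
grip_width: 0.0001
gripper_force: 2.9
```

Call:
{"name": "servo_tool", "arguments": {
  "steps": [
    {"tx": 0,"ty": 0,"tz": -0.04,"yaw": 0,"claw": 0},
    {"tx": -0.1,"ty": 0.01,"tz": 0,"yaw": 0,"claw": 0},
    {"tx": -0.1,"ty": 0.01,"tz": 0,"yaw": 0,"claw": 0},
    {"tx": -0.1,"ty": 0.01,"tz": 0,"yaw": 0,"claw": 0},
    {"tx": 0,"ty": 0,"tz": 0,"yaw": 0,"claw": 0}
  ]
}}

```text
time_s: 5.7
position: [0.5094, -0.2254, 0.0828]
tool_rot: [[-0.997, 0.081, 0.003], [0.081, 0.997, -0.001], [-0.003, -0.001, -1.0]]
ft_force: [1.1, 1.8, 5.9]
grip_width: -0.0002
gripper_force: 2.9
```

Call:
{"name": "servo_tool", "arguments": {
  "steps": [
    {"tx": -0.15,"ty": 0.01,"tz": -0.02,"yaw": 0,"claw": 0},
    {"tx": -0.15,"ty": 0.01,"tz": 0,"yaw": 0,"claw": 0},
    {"tx": -0.15,"ty": 0.01,"tz": 0,"yaw": 0,"claw": 0},
    {"tx": -0.15,"ty": 0.01,"tz": 0,"yaw": 0,"claw": 0},
    {"tx": -0.15,"ty": 0.02,"tz": 0,"yaw": 0,"claw": 0},
    {"tx": -0.15,"ty": 0.02,"tz": 0,"yaw": 0,"claw": 0},
    {"tx": 0,"ty": 0,"tz": 0,"yaw": 0,"claw": 0}
  ]
}}

```text
time_s: 6.4
position: [0.5004, -0.2247, 0.0826]
tool_rot: [[-0.997, 0.081, 0.003], [0.081, 0.997, -0.001], [-0.003, -0.001, -1.0]]
ft_force: [2.3, 1.1, 6.1]
grip_width: -0.0
gripper_force: 3.1
```

```bash
python3 - <<'E'
from h import *
im,d=grab("wrist","w3")
im2,_=grab("top","t3"); im3,_=grab("scene","s3")
o=env.observe();print(o["position"],o["ft_force"])
cv2.imwrite("pics/w3c.png",cv2.resize(np.hstack([im[50:300,120:320],im[0:250,0:1]])[:,:,::-1],None,fx=2,fy=2))
E
```

```text
[ 0.50043312 -0.22467564  0.08263791] [1.98113099 1.76264583 6.28119241]
```

View pics/w3c.png

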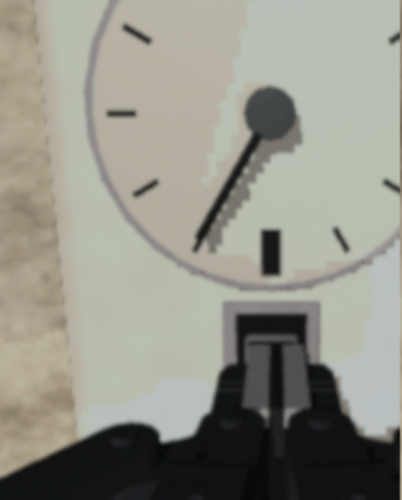

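Pointer tip (198,245) about hub (270,113) vs bar (271,252): ~28.5° left, consistent with no slip; ~18 mm of rolling remains. Six more here, then re-place.

Call:
{"name": "servo_tool", "arguments": {
  "steps": [
    {"tx": -0.15,"ty": 0.01,"tz": 0,"yaw": 0,"claw": 0},
    {"tx": -0.15,"ty": 0.01,"tz": 0,"yaw": 0,"claw": 0},
    {"tx": -0.15,"ty": 0.01,"tz": 0,"yaw": 0,"claw": 0},
    {"tx": -0.15,"ty": 0.01,"tz": 0,"yaw": 0,"claw": 0},
    {"tx": 0,"ty": 0,"tz": 0,"yaw": 0,"claw": 0},
    {"tx": 0,"ty": 0,"tz": 0.3,"yaw": 0,"claw": 0},
    {"tx": 0,"ty": 0,"tz": 0.5,"yaw": 0,"claw": 0},
    {"tx": 0.8,"ty": -0.06,"tz": 0,"yaw": 0,"claw": 0},
    {"tx": 0.8,"ty": -0.06,"tz": 0,"yaw": 0,"claw": 0},
    {"tx": 0,"ty": 0,"tz": -0.4,"yaw": 0,"claw": 0},
    {"tx": 0,"ty": 0,"tz": -0.2,"yaw": 0,"claw": 0},
    {"tx": 0,"ty": 0,"tz": 0,"yaw": 0,"claw": 0},
    {"tx": 0,"ty": 0,"tz": 0,"yaw": 0,"claw": 0}
  ]
}}

```text
time_s: 7.85
position: [0.5095, -0.2252, 0.0838]
tool_rot: [[-0.997, 0.081, 0.0], [0.081, 0.997, 0.0], [-0.0, 0.0, -1.0]]
ft_force: [0.8, 0.2, 1.0]
grip_width: 0.0001
gripper_force: 0.6
```

```bash
cat > ang.py <<'E'
import sys
from h import *
im,d=grab("wrist",sys.argv[1]); F,cx,cy,T=cam("wrist"); o=env.observe(); print(o["position"],o["ft_force"])
# rectify: cast pixels on deck plane z=.057 and look at dark pixels round hub
v,u=np.mgrid[20:260,100:330]; D=np.stack([(u-cx)/F,(v-cy)/F,np.ones(u.shape)],-1)@T[:3,:3].T
P=T[:3,3]+D*((.057-T[2,3])/D[...,2])[...,None]
dark=(im[20:260,100:330].max(2)<75)
hub=np.array([float(sys.argv[2]),float(sys.argv[3])])
c,s=np.cos(np.radians(-4.6)),np.sin(np.radians(-4.6))
q=(P[...,:2]-hub); X=q[...,0]*c+q[...,1]*s; Y=-q[...,0]*s+q[...,1]*c
r=np.hypot(X,Y); a=np.degrees(np.arctan2(-Y,X))
for lo,hi in((.012,.018),(.018,.025),(.025,.031),(.031,.039)):
    m=dark&(r>lo)&(r<hi)&(abs(a)<75); h=np.histogram(a[m],np.arange(-75,76,3))
    print(lo,[(int(h[1][i]+1),int(h[0][i])) for i in np.nonzero(h[0]>1)[0]])
E
python3 ang.py w4 .4335 -.2195
```

```text
[ 0.50945912 -0.22516104  0.08383773] [ 1.07764677 -1.07594762  0.85375046]
0.012 [(16, 9), (19, 19), (22, 20), (25, 7)]
0.018 [(16, 2), (19, 33), (22, 26)]
0.025 [(-5, 3), (-2, 11), (1, 10), (4, 3), (19, 28), (22, 22)]
0.031 [(-59, 15), (-29, 10), (-5, 2), (-2, 60), (1, 52), (4, 11), (19, 22), (22, 16), (28, 9), (31, 4), (58, 17)]
```

Call:
{"name": "servo_tool", "arguments": {
  "steps": [
    {"tx": 0,"ty": 0,"tz": -0.08,"yaw": 0,"claw": 0},
    {"tx": 0,"ty": 0,"tz": -0.07,"yaw": 0,"claw": 0},
    {"tx": 0,"ty": 0,"tz": 0,"yaw": 0,"claw": 0}
  ]
}}

```text
time_s: 8.2
position: [0.5095, -0.2252, 0.0827]
tool_rot: [[-0.997, 0.081, 0.0], [0.081, 0.997, -0.0], [-0.0, -0.0, -1.0]]
ft_force: [0.2, 1.0, 6.3]
grip_width: -0.0001
gripper_force: 3.1
```

Call:
{"name": "servo_tool", "arguments": {
  "steps": [
    {"tx": -0.15,"ty": 0.01,"tz": 0,"yaw": 0,"claw": 0},
    {"tx": -0.15,"ty": 0.01,"tz": 0,"yaw": 0,"claw": 0},
    {"tx": -0.15,"ty": 0.01,"tz": 0,"yaw": 0,"claw": 0},
    {"tx": -0.15,"ty": 0.01,"tz": 0,"yaw": 0,"claw": 0},
    {"tx": -0.15,"ty": 0.01,"tz": 0,"yaw": 0,"claw": 0},
    {"tx": -0.15,"ty": 0.01,"tz": 0,"yaw": 0,"claw": 0},
    {"tx": -0.15,"ty": 0.01,"tz": 0,"yaw": 0,"claw": 0},
    {"tx": -0.1,"ty": 0.01,"tz": 0,"yaw": 0,"claw": 0},
    {"tx": 0,"ty": 0,"tz": 0,"yaw": 0,"claw": 0}
  ]
}}

```text
time_s: 9.1
position: [0.4985, -0.2244, 0.0828]
tool_rot: [[-0.997, 0.081, 0.002], [0.081, 0.997, -0.0], [-0.002, -0.0, -1.0]]
ft_force: [0.7, 1.6, 5.3]
grip_width: 0.0
gripper_force: 2.6
```

```bash
python3 ang.py w5 .4335 -.2195
```

```text
[ 0.49849692 -0.22438693  0.08286471] [2.45258634 2.12127073 4.86742034]
0.012 [(-2, 10), (1, 12), (4, 21), (7, 8)]
0.018 [(1, 28), (4, 25)]
0.025 [(-2, 14), (1, 26), (4, 26)]
0.031 [(-59, 14), (-29, 11), (-2, 52), (1, 53), (4, 26), (28, 12), (58, 14)]
```

Call:
{"name": "servo_tool", "arguments": {
  "steps": [
    {"tx": -0.09,"ty": 0.01,"tz": -0.02,"yaw": 0,"claw": 0},
    {"tx": -0.08,"ty": 0,"tz": 0,"yaw": 0,"claw": 0},
    {"tx": 0,"ty": 0,"tz": 0,"yaw": 0,"claw": 0},
    {"tx": 0,"ty": 0,"tz": 0.3,"yaw": 0,"claw": 0},
    {"tx": 0,"ty": 0,"tz": 1.5,"yaw": 0,"claw": 0},
    {"tx": 0,"ty": 0,"tz": 3,"yaw": 0,"claw": 0},
    {"tx": 0,"ty": 0,"tz": 3,"yaw": 0,"claw": 0},
    {"tx": 0,"ty": 0,"tz": 0,"yaw": 0,"claw": 0},
    {"tx": 0,"ty": 0,"tz": 0,"yaw": 0,"claw": 0}
  ]
}}

```text
time_s: 10.05
position: [0.496, -0.2242, 0.16]
tool_rot: [[-0.997, 0.081, -0.0], [0.081, 0.997, -0.0], [0.0, -0.0, -1.0]]
ft_force: [-0.9, 0.6, -0.2]
grip_width: -0.0001
gripper_force: 0.0
```

```bash
python3 ang.py w6 .4335 -.2195; python3 -c "
import cv2;im=cv2.imread('pics/w6.png');cv2.imwrite('pics/w6c.png',cv2.resize(im[60:280,120:360],None,fx=2.5,fy=2.5))"
```

```text
[ 0.49579959 -0.22402842  0.15928881] [-0.29444047 -0.77553609 -0.01019623]
0.012 [(-5, 7), (-2, 8), (1, 8)]
0.018 [(-5, 5), (-2, 12), (1, 9)]
0.025 [(-5, 3), (-2, 12), (1, 11)]
0.031 [(-5, 6), (-2, 24), (1, 20)]
```

View pics/w6c.png

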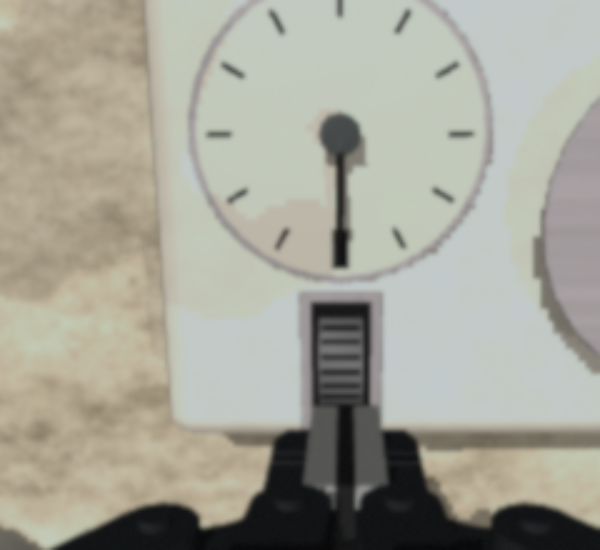

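Zero set: pointer lies on the bar at (340,248) and the finger is off. Now to the jar.

Call:
{"name": "servo_tool", "arguments": {
  "steps": [
    {"tx": -1,"ty": 0,"tz": 3,"yaw": 0,"claw": 0},
    {"tx": -2,"ty": 0.6,"tz": 3,"yaw": 0,"claw": 0},
    {"tx": -2,"ty": 2,"tz": 3,"yaw": 0,"claw": 0},
    {"tx": 0,"ty": 4,"tz": 0,"yaw": 0,"claw": 0},
    {"tx": 0,"ty": 4,"tz": 0,"yaw": 0,"claw": 0},
    {"tx": 0,"ty": 4,"tz": 0,"yaw": 0,"claw": 0},
    {"tx": 0,"ty": 4,"tz": 0,"yaw": 0,"claw": 0},
    {"tx": 0,"ty": 4,"tz": 0,"yaw": 0,"claw": 0},
    {"tx": 0,"ty": 4,"tz": 0,"yaw": 0,"claw": 0},
    {"tx": 0,"ty": 4,"tz": 0,"yaw": 0,"claw": 0},
    {"tx": 0,"ty": 4,"tz": 0,"yaw": 0,"claw": 0},
    {"tx": 0,"ty": 4,"tz": 0,"yaw": 0,"claw": 8},
    {"tx": 0,"ty": 4,"tz": 0,"yaw": 0,"claw": 8},
    {"tx": 0,"ty": 0,"tz": 0,"yaw": 0,"claw": 8},
    {"tx": 0,"ty": 0,"tz": 0,"yaw": 0,"claw": 8},
    {"tx": 0,"ty": 0,"tz": 0,"yaw": 0,"claw": 8},
    {"tx": 0,"ty": 0,"tz": 0,"yaw": 0,"claw": 8}
  ]
}}

```text
time_s: 11.8
position: [0.4465, 0.2006, 0.2498]
tool_rot: [[-0.997, 0.082, -0.001], [0.082, 0.997, -0.0], [0.001, -0.0, -1.0]]
ft_force: [0.5, -0.1, -0.3]
grip_width: 0.0797
gripper_force: 0.0
```

```bash
python3 - <<'E'
from h import *
o=env.observe(); print(o["position"],o["grip_width"])
im,d=grab("wrist","j1")
E
```

```text
[0.44645942 0.20064749 0.24983083] 0.07973170576973282
```

View pics/j1.png

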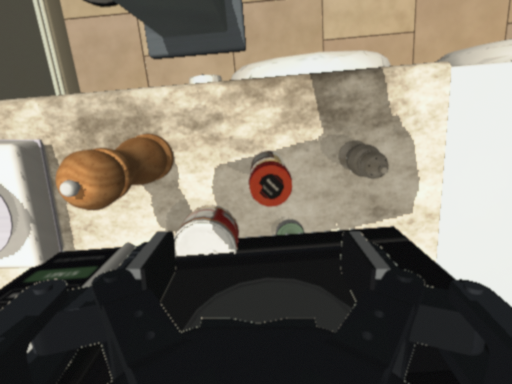

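Jar lid at (271,184), salt pot (365,160), mill left (100,175), tin (207,235) behind. Measuring the lid by ray at its top height and depth.

```bash
python3 - <<'E'
from h import *
np.set_printoptions(precision=4,suppress=True)
I=np.load("pics/j1.npz");im,d=I["im"].astype(int),I["d"]
m=((im[...,0]>150)&(im[...,1]<90)&(im[...,2]<80)).astype(np.uint8); m[:150]=0;m[215:]=0;m[:,:245]=0;m[:,300:]=0
c=max(cv2.findContours(m,0,2)[0],key=cv2.contourArea); (u,v),r=cv2.minEnclosingCircle(c); print("circ",u,v,r)
print(ray("wrist",(u,v),.105),ray("wrist",(u,v),.100)); 
ys,xs=np.nonzero(m);P=pts("wrist",np.c_[xs,ys],d[ys,xs]);print(P.mean(0),P.min(0),P.max(0))
top=P[P[:,2]>np.percentile(P[:,2],95)-.004];print("top",top.mean(0),(top.min(0)+top.max(0))/2,top.max(0)-top.min(0))
v,u=np.mgrid[130:380,0:512];P=pts("wrist",np.c_[u.ravel(),v.ravel()],d[v,u].ravel())
k=P[(P[:,2]>.07)&(P[:,0]>.5)&(P[:,1]>.1)&(P[:,1]<.3)&(P[:,2]<.2)];print("front",np.percentile(k[:,0],[1,5,20,50]))
s=P[(P[:,2]>.03)&(P[:,2]<.11)&(P[:,1]>.26)&(P[:,0]<.5)];print("salt",s.min(0),s.max(0))
E
```

```text
circ 251.5 190.0 2.061652660369873
[0.4545 0.1953 0.105 ] [0.4558 0.1951 0.1   ]
[0.4602 0.2101 0.1061] [0.4401 0.194  0.1046] [0.471  0.2324 0.1077]
top [0.4602 0.2101 0.1061] [0.4555 0.2132 0.1062] [0.0308 0.0384 0.0031]
front [0.5443 0.5446 0.5449 0.5453]
salt [0.4298 0.3027 0.0308] [0.4645 0.3347 0.0991]
```

```bash
python3 - <<'E'
from h import *
np.set_printoptions(precision=4,suppress=True)
I=np.load("pics/j1.npz");im,d=I["im"].astype(int),I["d"]
v,u=np.mgrid[150:215,240:305];P=pts("wrist",np.c_[u.ravel(),v.ravel()],d[v,u].ravel())
q=P[(P[:,2]>.1)&(P[:,2]<.115)]; print("depth top",len(q),(q.min(0)+q.max(0))/2,q.max(0)-q.min(0),q.mean(0),cv2.minEnclosingCircle(q[:,:2].astype(np.float32)))
m=(im[...,0]>1.8*im[...,1])&(im[...,0]>90); m=m[150:215,240:305].astype(np.uint8)
c=max(cv2.findContours(m,0,2)[0],key=cv2.contourArea); (a,b),r=cv2.minEnclosingCircle(c); print(a+240,b+150,r,ray("wrist",(a+240,b+150),.105))
E
```

```text
depth top 1451 [0.4519 0.2128 0.1046] [0.0397 0.0393 0.009 ] [0.4511 0.2129 0.1062] ((0.45185407996177673, 0.21306568384170532), 0.020474940538406372)
269.6425094604492 183.66443252563477 21.99803352355957 [0.4498 0.2126 0.105 ]
```

Call:
{"name": "servo_tool", "arguments": {
  "steps": [
    {"tx": 0.2,"ty": 0.8,"tz": -2,"yaw": 0,"claw": 8},
    {"tx": 0,"ty": 0,"tz": -3,"yaw": 0,"claw": 8},
    {"tx": 0,"ty": 0,"tz": -3,"yaw": 0,"claw": 8},
    {"tx": 0,"ty": 0,"tz": -3,"yaw": 0,"claw": 8},
    {"tx": 0,"ty": 0,"tz": -3,"yaw": 0,"claw": 8},
    {"tx": 0,"ty": 0,"tz": -2.3,"yaw": 0,"claw": 8},
    {"tx": 0,"ty": 0,"tz": -1.5,"yaw": 0,"claw": 8},
    {"tx": 0,"ty": 0,"tz": 0,"yaw": 0,"claw": 8},
    {"tx": 0,"ty": 0,"tz": 0,"yaw": 0,"claw": 8}
  ]
}}

```text
time_s: 12.75
position: [0.4488, 0.2093, 0.0726]
tool_rot: [[-0.997, 0.081, 0.0], [0.081, 0.997, 0.0], [-0.0, 0.0, -1.0]]
ft_force: [0.3, 0.6, -0.1]
grip_width: 0.0801
gripper_force: 0.0
```

```bash
python3 - <<'E'
from h import *
o=env.observe(); print(o["position"],o["ft_force"])
im,d=grab("wrist","j2"); cv2.imwrite("pics/j2c.png",cv2.resize(im[100:384,120:400,::-1],None,fx=2,fy=2))
E
```

```text
[0.44875263 0.20931793 0.07259143] [ 0.26326449  0.59356624 -0.09992098]
```

View pics/j2c.png

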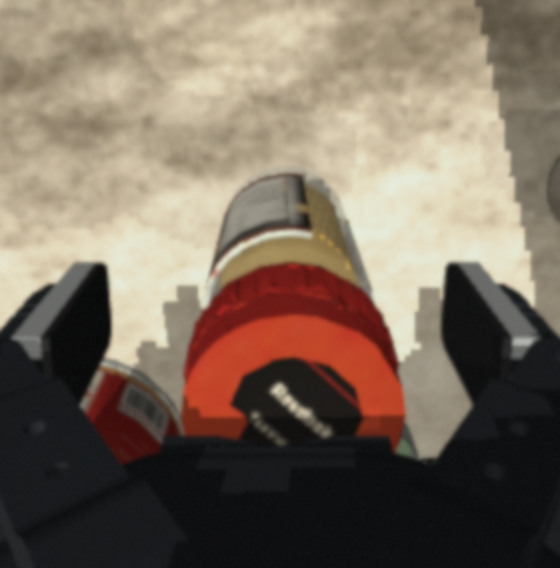

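Jar body centre at (290,235) vs pad midpoint 275: jar is ~3 mm towards +y. Correct and close.

Call:
{"name": "servo_tool", "arguments": {
  "newtons": 30,
  "steps": [
    {"tx": 0.15,"ty": 0.3,"tz": 0,"yaw": 0,"claw": 8},
    {"tx": 0,"ty": 0,"tz": 0,"yaw": 0,"claw": 5},
    {"tx": 0,"ty": 0,"tz": 0,"yaw": 0,"claw": 5},
    {"tx": 0,"ty": 0,"tz": 0,"yaw": 0,"claw": 3},
    {"tx": 0,"ty": 0,"tz": 0,"yaw": 0,"claw": 3},
    {"tx": 0,"ty": 0,"tz": 0,"yaw": 0,"claw": 3},
    {"tx": 0,"ty": 0,"tz": 0,"yaw": 0,"claw": 3},
    {"tx": 0,"ty": 0,"tz": 0,"yaw": 0,"claw": 3}
  ]
}}

```text
time_s: 13.6
position: [0.45, 0.2127, 0.0725]
tool_rot: [[-0.997, 0.081, 0.001], [0.081, 0.997, 0.0], [-0.001, 0.0, -1.0]]
ft_force: [-0.6, -0.8, 6.3]
grip_width: 0.0399
gripper_force: 29.9
```

Call:
{"name": "servo_tool", "arguments": {
  "steps": [
    {"tx": 0,"ty": 0,"tz": 1,"yaw": 0,"claw": 3},
    {"tx": 0,"ty": 0,"tz": 2.5,"yaw": 0,"claw": 3},
    {"tx": 0,"ty": 0,"tz": 3,"yaw": 0,"claw": 3},
    {"tx": 0,"ty": 0,"tz": 3,"yaw": 0,"claw": 3},
    {"tx": 0,"ty": 0,"tz": 3,"yaw": 0,"claw": 3},
    {"tx": 0,"ty": 0,"tz": 3,"yaw": 0,"claw": 3},
    {"tx": 0,"ty": 0,"tz": 3,"yaw": 0,"claw": 3},
    {"tx": 0,"ty": 0,"tz": 2,"yaw": 0,"claw": 3},
    {"tx": 0,"ty": 0,"tz": 0,"yaw": 0,"claw": 3},
    {"tx": 0,"ty": 0,"tz": 0,"yaw": 0,"claw": 3}
  ]
}}

```text
time_s: 14.6
position: [0.4494, 0.2127, 0.2766]
tool_rot: [[-0.997, 0.081, -0.001], [0.081, 0.997, -0.0], [0.001, -0.0, -1.0]]
ft_force: [0.4, -0.8, -1.5]
grip_width: 0.04
gripper_force: 30.5
```

Call:
{"name": "servo_tool", "arguments": {
  "steps": [
    {"tx": 0,"ty": -1,"tz": 0,"yaw": 0,"claw": 3},
    {"tx": 0,"ty": -2,"tz": 0,"yaw": 0,"claw": 3},
    {"tx": 0,"ty": -3,"tz": 0,"yaw": 0,"claw": 3},
    {"tx": 0,"ty": -3,"tz": 0,"yaw": 0,"claw": 3},
    {"tx": 0,"ty": -3,"tz": 0,"yaw": 0,"claw": 3},
    {"tx": 0,"ty": -3,"tz": 0,"yaw": 0,"claw": 3},
    {"tx": 0,"ty": -3,"tz": 0,"yaw": 0,"claw": 3},
    {"tx": 0,"ty": -3,"tz": 0,"yaw": 0,"claw": 3},
    {"tx": 0.4,"ty": -3,"tz": 0,"yaw": 0,"claw": 3},
    {"tx": 0.4,"ty": -3,"tz": 0,"yaw": 0,"claw": 3},
    {"tx": 0.4,"ty": -3,"tz": 0,"yaw": 0,"claw": 3},
    {"tx": 0.2,"ty": -2,"tz": 0,"yaw": 0,"claw": 3},
    {"tx": 0,"ty": -0.9,"tz": 0,"yaw": 0,"claw": 3},
    {"tx": 0,"ty": 0,"tz": 0,"yaw": 0,"claw": 3},
    {"tx": 0,"ty": 0,"tz": 0,"yaw": 0,"claw": 3},
    {"tx": 0,"ty": 0,"tz": 0,"yaw": 0,"claw": 3}
  ]
}}

```text
time_s: 16.2
position: [0.4637, -0.1154, 0.2771]
tool_rot: [[-0.997, 0.08, -0.0], [0.08, 0.997, 0.0], [0.0, 0.0, -1.0]]
ft_force: [0.3, 1.0, -1.2]
grip_width: 0.0403
gripper_force: 30.5
```

```bash
python3 - <<'E'
from h import *
np.set_printoptions(precision=4,suppress=True)
o=env.observe(); print(o["position"],o["ft_force"])
im,d=grab("wrist","p1"); f,cx,cy,T=cam("wrist")
v,u=np.mgrid[0:384,0:512];P=pts("wrist",np.c_[u.ravel(),v.ravel()],d.ravel()); C=im.reshape(-1,3)
q=P[(P[:,2]>.069)&(P[:,2]<.080)&(P[:,1]>-.17)&(P[:,1]<-.05)&(P[:,0]>.4)&(P[:,0]<.53)]
print("pan",len(q),q.min(0),q.max(0),np.median(q[:,2]))
for n in("top","scene"):
    im,d=grab(n,n+"p"); v,u=np.mgrid[120:270,120:380];P=pts(n,np.c_[u.ravel(),v.ravel()],d[v,u].ravel())
    if n=="top":C=im[v,u].reshape(-1,3).astype(int)
    C=im[v,u].reshape(-1,3).astype(int)
    r=P[(C[:,0]>130)&(C[:,1]<90)&(C[:,2]<80)&(P[:,2]>.2)]; 
    if len(r): print(n,"lid",len(r),r.min(0),r.max(0),r.mean(0))
a=cv2.imread("pics/p1.png");b=cv2.resize(cv2.imread("pics/scenep.png")[100:260,200:400],None,fx=1.9,fy=1.9);b=cv2.copyMakeBorder(b,0,384-b.shape[0],0,0,0)
cv2.imwrite("pics/pp.png",cv2.resize(np.hstack([a,b]),None,fx=.89,fy=.89))
E
```

```text
[ 0.4637 -0.1154  0.2771] [ 0.3408  1.0129 -1.1768]
pan 4778 [ 0.4175 -0.1648  0.0725] [ 0.5061 -0.0659  0.0775] 0.07494635214851392
scene lid 82 [-0.3191 -0.1973  0.2903] [ 0.4559 -0.1009  1.0125] [ 0.4391 -0.1192  0.312 ]
```

View pics/pp.png

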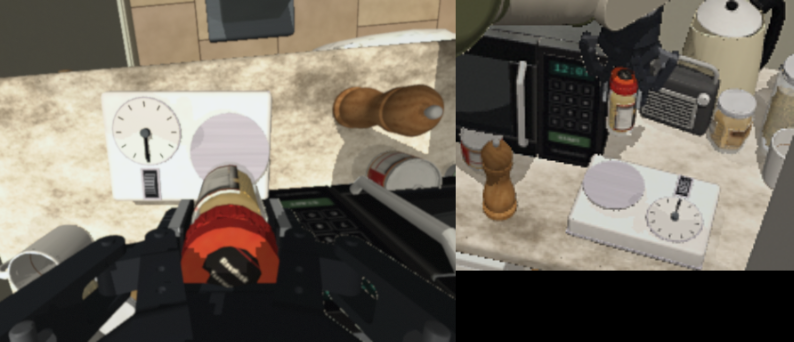

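Pointer still on zero; jar hangs upright, pan centre within ~2 mm of it. Lowering.

Call:
{"name": "servo_tool", "arguments": {
  "steps": [
    {"tx": 0.15,"ty": -0.1,"tz": -2,"yaw": 0,"claw": 3},
    {"tx": 0,"ty": 0,"tz": -3,"yaw": 0,"claw": 3},
    {"tx": 0,"ty": 0,"tz": -3,"yaw": 0,"claw": 3},
    {"tx": 0,"ty": 0,"tz": -2.2,"yaw": 0,"claw": 3},
    {"tx": 0,"ty": 0,"tz": -1,"yaw": 0,"claw": 3},
    {"tx": 0,"ty": 0,"tz": -0.6,"yaw": 0,"claw": 3},
    {"tx": 0,"ty": 0,"tz": -0.3,"yaw": 0,"claw": 3},
    {"tx": 0,"ty": 0,"tz": 0,"yaw": 0,"claw": 3},
    {"tx": 0,"ty": 0,"tz": 0,"yaw": 0,"claw": 3},
    {"tx": 0,"ty": 0,"tz": 0,"yaw": 0,"claw": 3}
  ]
}}

```text
time_s: 17.35
position: [0.4656, -0.1174, 0.1567]
tool_rot: [[-0.997, 0.081, 0.001], [0.081, 0.997, -0.001], [-0.001, -0.0, -1.0]]
ft_force: [-0.1, 0.6, -1.3]
grip_width: 0.0402
gripper_force: 30.5
```

Call:
{"name": "servo_tool", "arguments": {
  "steps": [
    {"tx": 0,"ty": 0,"tz": -0.2,"yaw": 0,"claw": 3},
    {"tx": 0,"ty": 0,"tz": -0.2,"yaw": 0,"claw": 3},
    {"tx": 0,"ty": 0,"tz": 0,"yaw": 0,"claw": 3},
    {"tx": 0,"ty": 0,"tz": 0,"yaw": 0,"claw": 3}
  ]
}}

```text
time_s: 17.75
position: [0.4653, -0.1173, 0.1521]
tool_rot: [[-0.997, 0.081, -0.0], [0.081, 0.997, 0.0], [0.0, 0.0, -1.0]]
ft_force: [0.3, -0.0, -0.5]
grip_width: 0.0401
gripper_force: 30.5
```

```bash
python3 - <<'E'
from h import *
np.set_printoptions(precision=4,suppress=True)
o=env.observe(); print(o["position"],o["ft_force"])
im,d=env.get_image("wrist")
v,u=np.mgrid[0:384,0:512];P=pts("wrist",np.c_[u.ravel(),v.ravel()],d.ravel())
q=P[(P[:,2]>.060)&(P[:,2]<.080)&(P[:,1]>-.17)&(P[:,1]<-.06)&(P[:,0]>.4)&(P[:,0]<.53)]
q=q[q[:,2]>.065]
print("pan",len(q),q.min(0),q.max(0),np.median(q[:,2]))
for k in range(4):
  o=env.observe(); print(o["ft_force"])
  env.get_image("scene")
E
```

```text
[ 0.4653 -0.1173  0.1521] [ 0.3179 -0.048  -0.4708]
pan 8296 [ 0.4172 -0.1648  0.0724] [ 0.4913 -0.0656  0.0773] 0.07486426200728862
[-0.3672 -0.0423 -1.8267]
[ 0.5314  0.166  -0.9046]
[-0.5885  0.2914 -1.6513]
[ 0.302   0.0963 -1.2154]
```

Call:
{"name": "servo_tool", "arguments": {
  "steps": [
    {"tx": 0.05,"ty": 0.05,"tz": -0.2,"yaw": 0,"claw": 3},
    {"tx": 0,"ty": 0,"tz": -0.15,"yaw": 0,"claw": 3},
    {"tx": 0,"ty": 0,"tz": -0.1,"yaw": 0,"claw": 3},
    {"tx": 0,"ty": 0,"tz": -0.1,"yaw": 0,"claw": 3},
    {"tx": 0,"ty": 0,"tz": -0.1,"yaw": 0,"claw": 3},
    {"tx": 0,"ty": 0,"tz": -0.1,"yaw": 0,"claw": 3},
    {"tx": 0,"ty": 0,"tz": 0,"yaw": 0,"claw": 3},
    {"tx": 0,"ty": 0,"tz": 0,"yaw": 0,"claw": 3}
  ]
}}

```text
time_s: 18.8
position: [0.4659, -0.1168, 0.1447]
tool_rot: [[-0.997, 0.081, 0.0], [0.081, 0.997, 0.0], [-0.0, 0.0, -1.0]]
ft_force: [0.6, 0.5, -0.9]
grip_width: 0.0402
gripper_force: 30.5
```

```bash
python3 - <<'E'
from h import *
np.set_printoptions(precision=4,suppress=True)
F=[];p=[]
for k in range(6):
  o=env.observe(); F.append(o["ft_force"])
  im,d=env.get_image("wrist")
  if k==0:
    f,cx,cy,T=cam("wrist"); v,u=np.mgrid[0:384,0:512];P=pts("wrist",np.c_[u.ravel(),v.ravel()],d.ravel())
    for lo,hi,y0,y1 in((.06,.08,-.17,-.06),):
        q=P[(P[:,2]>.063)&(P[:,2]<.080)&(P[:,1]>-.155)&(P[:,1]<-.08)&(P[:,0]>.425)&(P[:,0]<.44)]; print("pan z",np.median(q[:,2]))
    cv2.imwrite("pics/z.png",im[:,:,::-1])
print(o["position"],np.mean(F,0))
E
```

```text
pan z 0.07294311589274506
[ 0.4659 -0.1168  0.1446] [-0.0318  0.1881 -0.2796]
```

The pan has sunk ~2 mm and most of the weight is borne; settle 0.8 mm more and release.

Call:
{"name": "servo_tool", "arguments": {
  "steps": [
    {"tx": 0,"ty": 0,"tz": -0.08,"yaw": 0,"claw": 3},
    {"tx": 0,"ty": 0,"tz": 0,"yaw": 0,"claw": 3},
    {"tx": 0,"ty": 0,"tz": 0,"yaw": 0,"claw": 4.1},
    {"tx": 0,"ty": 0,"tz": 0,"yaw": 0,"claw": 4.3},
    {"tx": 0,"ty": 0,"tz": 0,"yaw": 0,"claw": 4.6},
    {"tx": 0,"ty": 0,"tz": 0,"yaw": 0,"claw": 5},
    {"tx": 0,"ty": 0,"tz": 0,"yaw": 0,"claw": 6},
    {"tx": 0,"ty": 0,"tz": 0,"yaw": 0,"claw": 7},
    {"tx": 0,"ty": 0,"tz": 0,"yaw": 0,"claw": 7},
    {"tx": 0,"ty": 0,"tz": 0,"yaw": 0,"claw": 7}
  ]
}}

```text
time_s: 20.1
position: [0.4659, -0.1168, 0.1438]
tool_rot: [[-0.997, 0.081, 0.0], [0.081, 0.997, -0.0], [-0.0, -0.0, -1.0]]
ft_force: [0.2, 0.5, -0.1]
grip_width: 0.0699
gripper_force: 0.0
```

Call:
{"name": "servo_tool", "arguments": {
  "steps": [
    {"tx": 0,"ty": 0,"tz": 0.5,"yaw": 0,"claw": 7},
    {"tx": 0,"ty": 0,"tz": 1.5,"yaw": 0,"claw": 7},
    {"tx": 0,"ty": 0,"tz": 3,"yaw": 0,"claw": 7},
    {"tx": 0,"ty": 0,"tz": 3,"yaw": 0,"claw": 7},
    {"tx": 0,"ty": 0,"tz": 3,"yaw": 0,"claw": 7},
    {"tx": 0,"ty": 0,"tz": 3,"yaw": 0,"claw": 7},
    {"tx": -2,"ty": 0,"tz": 1,"yaw": 0,"claw": 7},
    {"tx": -3,"ty": 0,"tz": 0,"yaw": 0,"claw": 7},
    {"tx": -3,"ty": 0,"tz": 0,"yaw": 0,"claw": 7},
    {"tx": 0,"ty": 0,"tz": 0,"yaw": 0,"claw": 7},
    {"tx": 0,"ty": 0,"tz": 0,"yaw": 0,"claw": 7},
    {"tx": 0,"ty": 0,"tz": 0,"yaw": 0,"claw": 7}
  ]
}}

```text
time_s: 21.3
position: [0.3865, -0.1169, 0.294]
tool_rot: [[-0.997, 0.08, 0.0], [0.08, 0.997, -0.0], [-0.0, -0.0, -1.0]]
ft_force: [0.8, 0.2, -0.5]
grip_width: 0.07
gripper_force: 0.0
```

```bash
python3 - <<'E'
from h import *
np.set_printoptions(precision=4,suppress=True)
im,d=grab("wrist","e1")
v,u=np.mgrid[0:384,0:512];P=pts("wrist",np.c_[u.ravel(),v.ravel()],d.ravel())
q=P[(P[:,2]>.16)&(P[:,2]<.19)&(P[:,1]>-.16)&(P[:,1]<-.07)&(P[:,0]>.42)&(P[:,0]<.52)]; print("lid",len(q),q.min(0),q.max(0),np.median(q,0))
q=P[(P[:,2]>.063)&(P[:,2]<.080)&(P[:,1]>-.17)&(P[:,1]<-.06)&(P[:,0]>.405)&(P[:,0]<.52)]; print("pan",q.min(0),q.max(0))
im2,_=grab("scene","e2")
b=cv2.resize(im2[100:270,120:390],None,fx=1.6,fy=1.6); a=im
b=cv2.copyMakeBorder(b,0,384-b.shape[0],0,0,0)
cv2.imwrite("pics/ee.png",cv2.resize(np.hstack([a,b])[:,:,::-1],None,fx=.84,fy=.84))
E
```

```text
lid 1768 [ 0.4462 -0.1372  0.1601] [ 0.4885 -0.0957  0.18  ] [ 0.4626 -0.1163  0.1775]
pan [ 0.4175 -0.1648  0.07  ] [ 0.5098 -0.0657  0.0799]
```

View pics/ee.png

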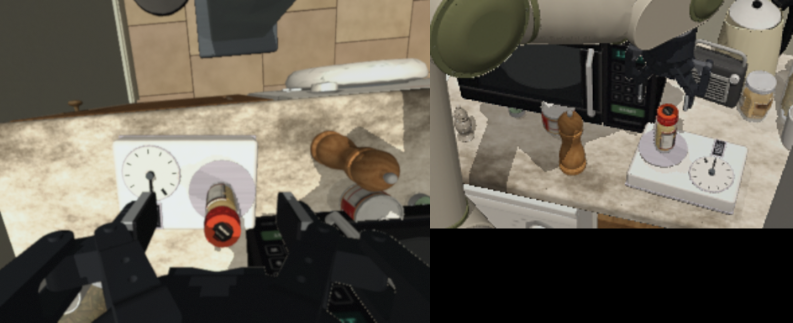

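The jar stands upright in the middle of the pan (lid at (222,228) in the wrist view). The pointer is unmoved, the disc has turned counterclockwise under the load, and the mill and salt pot are undisturbed. Handing in.

```bash
python3 -c "
from rig import env
print(env.close_job())"
```

```text
the job is handed in; nothing more can be done
None
```

The scale is zeroed (the highest force I read on the wheel was about 6 N), the jar is upright mid-pan and released, the mill and salt pot are untouched, and the job was handed in at about 21 s.

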